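Find the stud that stands high and press it level

TASK

One of the five wooden studs on the framed granite rest stands a little higher than the others, so bowls rock on it. Take the brass probe from its holder, touch it lightly on the studs to feel which one is high, and press that one down with the probe until it is level with the others, gently and without pushing any of the level studs in. Then stand the probe back in its holder, leave it there, and leave the other tea things alone.

Things in the scene. Friction and masses are not known exactly. Their poses are not given: they have to be found in the camera images.
- board: The rest: fixed square walnut frame, 172 x 172 mm, 16 mm high, origin at the centre of its underside, z up, x and y along its sides. A pale granite slab fills it; five upright flat-topped wooden studs, 22 mm in diameter, stand in the slab at x, y = (-48, 48), (48, 48), (-48, -48), (48, -48), (0, 0) mm. Slab and studs are carried at a height that is not measured.
- spot_mid (a point): Point on the middle stud's axis, 24 mm above the board's origin. Four of the five studs are level: their tops are 24 to 38 mm above the board's origin (it differs each time) and 8 mm above the slab's face. The other one, any of the five, stands about 3 mm higher; only touch tells which.
- spot_corner (a point): Point on the axis of the corner stud at (48, 48) mm, 24 mm above the board's origin. Every stud is a stiff friction fit: unmoved by a light touch (below about 6 N), it slides straight down when pressed with about 9 N and stays where it is left. It never rises again and has no stop at the level height: it can be pushed about 5 mm too deep.
- holder: Fixed walnut block 70 mm by 70 mm, 45 mm high; origin at the centre of the underside, z up. A round socket, 18 mm wide (28 mm at its bevelled mouth) and 37 mm deep, opens in the middle of its top; its floor is 8 mm above the origin.
- holder_hole0 (a point): Centre of the mouth of the holder's socket, on the block's top, 45 mm above the table.
- probe: Loose probe, 120 g, 130 mm long, standing upright in the socket: a brass rod 11 mm in diameter with a flat foot, and from 75 mm to 130 mm above the foot a round dark wooden handle 24 mm in diameter. Origin at the centre of the foot, z up along the handle.
- bowl: Black tea bowl, about 116 mm wide and 78 mm high, loose bystander. Origin under its centre.
- caddy: Gilded lacquer tea caddy, 69 mm wide and 68 mm high, loose bystander. Origin under its centre.
- incense_box: Pale blue round porcelain incense box, 63 mm wide and 35 mm high, loose bystander. Origin under its centre.
- scoop_stand: Walnut stand, 60 mm by 130 mm, with three upright bamboo tea scoops, 186 mm high in all, loose bystander. Origin under its centre.
Not all that is in view belongs to the job. Of the things like the probe, leave any that is red; of the rest the smaller one is meant. What is shaped like the holder but red is not meant.

How it is judged (in metres and radians):
On the way, in this order (a step that is already met when the one before it is completed fails the run):
1. the probe has been lifted out of its holder (z of probe in the frame of holder above 0.05 m), for 0.1 s.
2. the high stud has been pressed down level with the others (distance of stud0_c0 from where it was at the start of the episode between 0.0017 and 0.0047 m), for 0.2 s.
At the end, for the whole second after the job is handed in: The stud that stood high is level with the others within 1.5 mm, the four others have moved less than 1.5 mm, and the probe stands released and at rest in its holder's socket, its foot within 5 mm of the socket's floor and within 6 mm of its axis, tilted less than 0.2 rad (all of step 2 and distance of each of stud1_c0, stud2_c0, stud3_c0, stud4_c0 from where it was at the start of the episode below 0.0015 m and horizontal distance between probe and holder_hole0 below 0.006 m and z of probe in the frame of holder below 0.013 m and angle between probe's own z axis and vertical below 0.2 rad and linear speed of probe below 0.02 m/s); the robot touches nothing.
It fails at once if the probe is pressed on a stud or the slab with more than 22 N (contact force between probe and stud0_c0 above 22 N or contact force between probe and stud1_c0 above 22 N or contact force between probe and stud2_c0 above 22 N or contact force between probe and stud3_c0 above 22 N or contact force between probe and stud4_c0 above 22 N or contact force between probe and slab_c0 above 22 N).
It fails at once if a stud is pressed with the fingers or the arm instead of the probe (contact force between any of the fingers, the arm and stud0_c0 above 1 N or contact force between any of the fingers, the arm and stud1_c0 above 1 N or contact force between any of the fingers, the arm and stud2_c0 above 1 N or contact force between any of the fingers, the arm and stud3_c0 above 1 N or contact force between any of the fingers, the arm and stud4_c0 above 1 N).
It fails at once if a level stud is pushed in by 2 mm or more (distance of any of stud1_c0, stud2_c0, stud3_c0, stud4_c0 from where it was at the start of the episode above 0.002 m).
It fails at once if a bystander is shifted by more than 15 mm or tipped (distance of any of bowl, caddy, incense_box, scoop_stand from where it was at the start of the episode above 0.015 m or angle between any of bowl, caddy, incense_box, scoop_stand's own z axis and vertical above 0.3 rad).
It also fails if it takes over 69 s, if anything falls off the work surface, if the arm or the gripper's body presses on something with over 40 N, if the wrist force passes 120 N, or if a joint passes its speed limit or range.

ROBOT

A 6-joint arm with a two-finger parallel gripper is mounted at the origin on the work surface. World frame = base frame: x ahead of the robot, y to its left, z up, the work surface at z = 0. Lengths are in mm, angles in rad, forces in N, time in s.
With the tool pointing down it reaches from about 350 to 875 mm from the base axis. Payload 4.2 kg.
Tool frame: the origin (TCP) lies midway between the tips of the shut fingers; the grasp point (between the pads) lies 19 mm behind it (tcp_to_grasp is the distance from the TCP to the grasp point, in mm); z points along the fingers, y is the line along which they close (so a half turn about z gives the same grasp; the last joint's range is limited). The gripper opens to 85 mm and grips with 20 to 120 N. Pads are 22 mm wide; open, the fingers measure 114 mm over their backs; the gripper's body (76 mm by 85 mm) begins 54 mm behind the grasp point. The pads swing forward as they close: fully open they stand 13 mm farther back than shut.
Start: joints at [-0.922, 0.385, 0.008, 0, -1.194, -0.259], TCP at [237.515, -578.088, 231.312] pointing down, gripper open.
Joint ranges: [-3.14, 3.14], [-1.21, 2.06], [-1.07, 1.41], [-3.16, 2.05], [-2.99, -0.16], [-3.1, 3.1]. Speed limits (rad/s): [2.79, 2.79, 3.14, 3.14, 3.14, 3.14].

INTERFACE

Orientations are given as a unit quaternion [x, y, z, w].
In Python, from bench import read_state, get_image, job_done, tcp_to_grasp gives the robot as it stands.
- The arm moves only by the tool jog_arm, never from a script. Its argument "plan" is a list of rows, each a list of 3 entries, a list of its own where there are three numbers: the finger opening in mm, from 0 to 85.4, then the shift along the tool's x, y, z as a fraction of full scale, then the turn, a rotation vector about the tool's x, y, z as a fraction of full scale. A call has 1 to 10 rows; each row is the pose to reach, as a shift and turn from the pose commanded when the call began, along the tool's axes at that moment; what a row does not reach only later rows make up. Full scale, the value 1, is 0.1 m for a shift and 60 degrees for a turn. A row lasts 1/8 s, in which the tool goes at most 62.5 mm and 10.7 degrees, less where a joint would pass 70% of its speed; a pose out of reach is approached as far as the arm can. A call with a number of a shift or a turn outside -1 to 1 is refused whole. A call with a gripper value outside its range is refused whole. The fingers move at their own pace and stop on an object; the grip force is fixed at half the most. Time passes only in rows, so rows that repeat a pose let the fingers close. It gives the time, the measured TCP pose, the force, the opening and the grip force at its end, in the units of the state.
- read_state(): the state, without advancing time (a new reading comes with each control period).
- get_image(name): name is "scene" or "side" or "wrist"; returns a dict with "img" (420x560x3 uint8, red, green, blue), "range_z" (420x560 float32, mm along the optical axis (not along the pixel's ray), 0 where there is no reading), "intrinsics" (3x3 intrinsics, pixels), "extrinsics" (4x4, takes a point from camera to world coordinates); the wrist camera has in their place "tool_from_camera" (4x4, takes a point from camera to tool coordinates, whose origin is the TCP and whose axes are the flange's). Camera axes: x right, y down, z forward; pixel columns grow to the right and rows downward; lengths in mm; the calibration is good to about 2 mm. A picture is of the moment at which its call begins: read the wrist's pose just before it.
- job_done(): hands the job in; it is judged then, once.
The state is a dict: "clock": time; "joints": joint angles; "joint_vel": joint speeds; "joint_efforts": joint torques, N m; "position": TCP position; "ee_rot": TCP orientation; "contact_force": force on the tool from outside, world axes, zero at the start; "wrist_torque": the same for the moment, N m; "gripper_width": finger opening in mm; "grasp_force": force on a finger pad.
Only numpy, scipy, OpenCV 4.12 (cv2) and the standard library are available. Lean on these libraries where they do the work, as an engineer would, in place of code of your own. Each camera call takes 0.05 s, during which the arm holds its last target. There are 200 camera calls.

## Working session

There is one attempt and no reset: what is moved stays moved. The work goes in short steps, Python scripts to look and compute and a tool call to move; the robot and the scene stay as the last step left them, time stands still between calls to the robot, and variables do not carry over. Pictures are saved under pics/ and viewed, at most 10 in all, crops included, and the job is handed in when it is done.

Besides the shell and the picture viewer there is one more tool, called after "Call:" as a command line: name --argument value ..., lists and objects as JSON in quotes. jog_arm: Moves the arm, as the interface text tells. Its arguments: {"type":"object","properties":{"plan":{"type":"array"}},"required":["plan"]}

```bash
mkdir -p pics
cat > h.py <<'E'
import numpy as np, cv2
from bench import *
from scipy.spatial.transform import Rotation as R
def snap(n,f):
    s=read_state(); g=get_image(n); cv2.imwrite(f'pics/{f}.png',g['img'][:,:,::-1])
    if n=='wrist':
        T=np.eye(4);T[:3,:3]=R.from_quat(s['ee_rot']).as_matrix();T[:3,3]=s['position'];E=T@g['tool_from_camera']
    else:E=g['extrinsics']
    np.savez(f'pics/{f}.npz',img=g['img'],z=g['range_z'],K=g['intrinsics'],E=E); return load(f)
def load(f): return dict(np.load(f'pics/{f}.npz'))
def cloud(d):
    z=d['z'];v,u=np.mgrid[:z.shape[0],:z.shape[1]];K=d['K']
    p=np.stack([(u-K[0,2])/K[0,0]*z,(v-K[1,2])/K[1,1]*z,z],-1)
    return p@d['E'][:3,:3].T+d['E'][:3,3]
E
python3 - <<'E'
from h import *
a=snap('scene','s1');b=snap('side','d1')
print(read_state()); print(a['E'],b['E'],a['K'])
E
```

```text
{'clock': 0.1, 'joints': array([-9.22372483e-01,  3.85497397e-01,  6.74374138e-03, -4.32401731e-04,
       -1.19399267e+00, -2.58610237e-01]), 'joint_vel': array([ 0.00191792, -0.00163568,  0.0029468 ,  0.00028696, -0.0014342 ,
        0.00200861]), 'joint_efforts': array([-1.59988963e-04, -3.93321490e+01,  1.88930315e+01,  4.19796064e+00,
       -2.59462860e-03,  6.57205277e-07]), 'position': array([ 237.32996241, -577.61736168,  230.31330878]), 'ee_rot': array([-1.93596770e-01,  9.81080679e-01,  9.64484078e-04, -2.46535244e-04]), 'contact_force': array([-1.08336598,  0.38976113, -0.08790397]), 'wrist_torque': array([ 0.02177436,  0.03494991, -0.06284149]), 'grasp_force': 0.0, 'gripper_width': 85.47304214316476}
[[-6.91881839e-03  7.63053309e-01 -6.46298521e-01  1.36523472e+03]
 [ 9.99947498e-01  1.01646678e-02  1.29619402e-03 -3.41115984e+01]
 [ 7.55847492e-03 -6.46255621e-01 -7.63083574e-01  1.01197435e+03]
 [ 0.00000000e+00  0.00000000e+00  0.00000000e+00  1.00000000e+00]] [[-8.82090640e-01 -3.26922649e-01  3.39172058e-01  2.13235946e+02]
 [-4.70904481e-01  6.31567426e-01 -6.15931454e-01  6.39378597e+02]
 [-1.28480809e-02 -7.03025012e-01 -7.11049055e-01  8.23227863e+02]
 [ 0.00000000e+00  0.00000000e+00  0.00000000e+00  1.00000000e+00]] [[472.43728348   0.         276.40916731]
 [  0.         472.43728348 206.51193747]
 [  0.           0.           1.        ]]
```

View pics/s1.png

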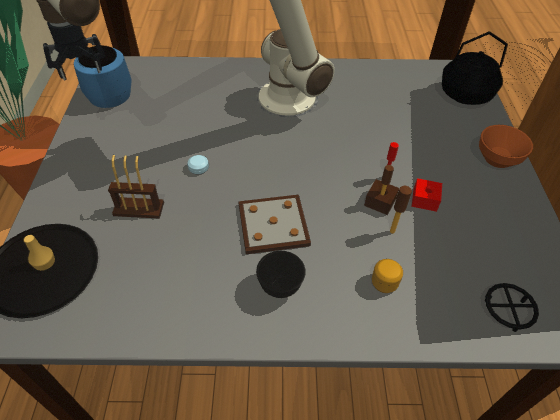

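View pics/d1.png

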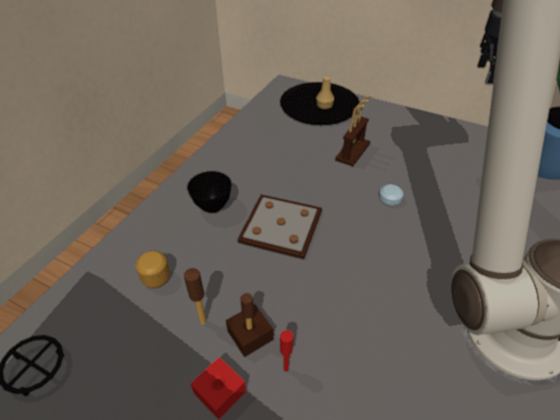

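Scene view: the candidates are the probe in the walnut holder (scene (385,185), side (248,310)), a larger freestanding brass probe (scene (400,210), side (197,295)) and a red one (scene (392,155), side (287,350)). There's also a red holder at (428,195). I choose the one in the walnut holder, which is the smaller and isn't red. Next I'll measure it and take a crop.

```bash
cat > m.py <<'E'
from h import *
for f in ['s1','d1']:
    d=load(f);P=cloud(d);hsv=cv2.cvtColor(d['img'],cv2.COLOR_RGB2HSV)
    X,Y,Z=P[...,0],P[...,1],P[...,2]
    # region of holder cluster: height layers
    reg=(X>350)&(X<800)&(Y>80)&(Y<420)&(d['z']>0)
    red=(hsv[...,0]<5)&(hsv[...,1]>200)&(hsv[...,2]>120)
    for nm,zl,zh,m in [('hold/40-50',40,50,reg&~red),('60-130',60,135,reg&~red),('130+',135,260,reg&~red),('redall',35,250,reg&red),]:
        mm=(m&(Z>zl)&(Z<zh)).astype(np.uint8)
        n,l,st,c=cv2.connectedComponentsWithStats(mm)
        for i in range(1,n):
            if st[i,4]>15:
                q=P[l==i]; print(f,nm,st[i,4],c[i].round(),'min',q.min(0).round(),'max',q.max(0).round(),'med',np.median(q,0).round())
    # board: frame top, granite
    reg=(X>300)&(X<800)&(Y>-250)&(Y<80)&(d['z']>0)
    gran=reg&(hsv[...,1]<60)&(hsv[...,2]>130)&(Z>8)
    wood=reg&(hsv[...,1]>80)&(hsv[...,2]>110)&(Z>15)
    print('gran',np.median(P[gran],0),gran.sum())
    n,l,st,c=cv2.connectedComponentsWithStats(wood.astype(np.uint8))
    for i in range(1,n):
        if st[i,4]>20: print('stud',st[i,4],c[i].round(1),np.median(P[l==i],0).round(1))
    fr=(reg&(Z>10)&(Z<40)&(X<640)).astype(np.uint8)
    n,l,st,c=cv2.connectedComponentsWithStats(fr)
    i=1+np.argmax(st[1:,4]); q=P[l==i].astype(np.float32)
    print('frame',cv2.minAreaRect(np.ascontiguousarray(q[:,:2])),q.min(0),q.max(0))
d=load('s1')['img'];e=load('d1')['img']
a=cv2.resize(d[130:250,350:460],None,fx=3.6,fy=4);b=cv2.resize(e[250:420,150:320],None,fx=2.3,fy=2.83)
b=cv2.resize(b,(390,a.shape[0]));cv2.imwrite('pics/c1.png',np.hstack([a,b])[:,:,::-1])
E
python3 m.py
```

```text
s1 hold/40-50 411 [383. 192.] min [440. 214.  40.] max [534. 306.  49.] med [488. 259.  43.]
s1 hold/40-50 16 [395. 222.] min [591. 273.  40.] max [599. 286.  50.] med [595. 278.  46.]
s1 hold/40-50 56 [385. 283.] min [758. 202.  40.] max [786. 260.  50.] med [782. 224.  45.]
s1 60-130 134 [392. 154.] min [381. 279.  60.] max [404. 304. 128.] med [396. 289.  99.]
s1 60-130 158 [386. 177.] min [474. 249.  62.] max [501. 274. 134.] med [493. 259. 107.]
s1 60-130 161 [399. 208.] min [588. 263.  61.] max [608. 292. 134.] med [600. 276. 111.]
s1 60-130 445 [389. 269.] min [722. 203.  60.] max [784. 267.  70.] med [755. 234.  65.]
s1 130+ 35 [389. 168.] min [476. 250. 135.] max [499. 272. 140.] med [486. 262. 137.]
s1 130+ 197 [404. 194.] min [576. 264. 135.] max [608. 294. 170.] med [599. 277. 161.]
s1 redall 32 [394. 145.] min [376. 282. 123.] max [400. 301. 131.] med [389. 291. 128.]
s1 redall 411 [427. 190.] min [434. 349.  36.] max [518. 420.  48.] med [477. 387.  43.]
gran [574.20541182 -43.23488615  14.66611172] 1996
stud 36 [287.7 202.8] [516.4  -0.6  25.4]
stud 37 [253.1 207.4] [5
[... 1232 characters left out ...]
+ 108 [246. 298.] min [471. 251. 135.] max [494. 273. 140.] med [483. 262. 138.]
d1 redall 212 [286. 343.] min [374. 282.  35.] max [394. 304. 133.] med [383. 299. 128.]
d1 redall 585 [225. 375.] min [433. 351.  36.] max [506. 393.  49.] med [470. 373.  45.]
gran [ 351.36707373 -242.56576041   25.13860865] 118
stud 25 [268.8 203.5] [625.7 -81.5  23.9]
stud 29 [304.2 211.1] [531.2 -98.9  23.6]
stud 31 [280.6 219.9] [569.3 -41.6  24.7]
stud 31 [256. 229.] [610.   13.3  23.6]
stud 35 [293.6 237.1] [514.5  -3.2  26.8]
frame ((567.5274047851562, -41.56547546386719), (170.7075653076172, 176.56439208984375), 9.395691871643066) [ 470.157    -138.93175    10.117725] [639.8312    58.279522  30.082933]
```

View pics/c1.png

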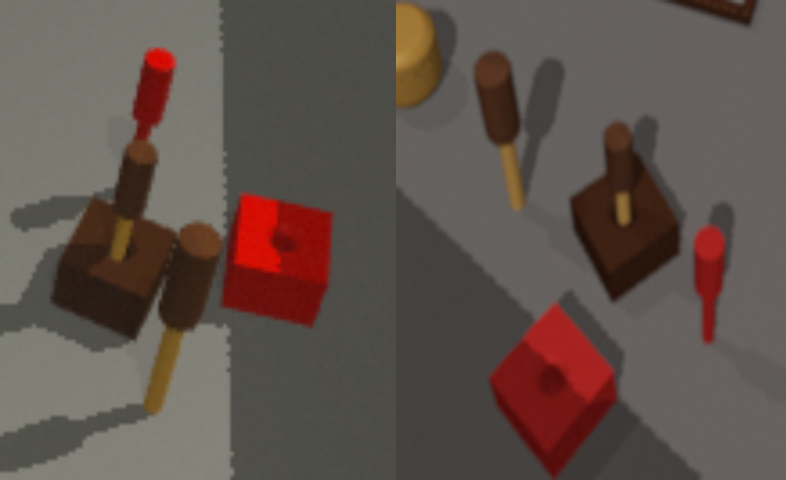

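The crop confirms it: the brass rod with the shorter dark handle stands in the walnut holder's socket, at about (484,262) with its top at 138. The larger probe is at (590,279) and the red one at (386,292). Depth already hints that the stud at (515,-2) is high. I'll travel above everything now.

Call:
jog_arm --plan '[[85,[-0.39,0.49,0],[0,0,0]],[85,[-0.78,0.98,0],[0,0,0]],[85,[-0.78,0.98,0],[0,0,0]]]'

```text
clock: 0.48
position: [272.7, -454.4, 231.3]
ee_rot: [-0.196, 0.981, 0.001, -0.0]
contact_force: [1.0, -0.7, 0.2]
gripper_width: 84.4
grasp_force: 0.0
```

Call:
jog_arm --plan '[[85,[-0.39,0.49,0],[0,0,0]],[85,[-0.78,0.98,0],[0,0,0]],[85,[-0.78,0.98,0],[0,0,0]]]'

```text
clock: 0.85
position: [308.1, -335.1, 231.6]
ee_rot: [-0.196, 0.981, 0.0, 0.0]
contact_force: [-0.4, 0.2, -0.4]
gripper_width: 85.1
grasp_force: 0.0
```

Call:
jog_arm --plan '[[85,[-0.39,0.49,0],[0,0,0]],[85,[-0.78,0.98,0],[0,0,0]],[85,[-0.78,0.98,0],[0,0,0]]]'

```text
clock: 1.23
position: [343.6, -215.2, 231.6]
ee_rot: [-0.197, 0.98, -0.0, 0.0]
contact_force: [0.4, -0.3, 0.7]
gripper_width: 85.4
grasp_force: 0.0
```

Call:
jog_arm --plan '[[85,[-0.39,0.49,0],[0,0,0]],[85,[-0.78,0.98,0],[0,0,0]],[85,[-0.78,0.98,0],[0,0,0]]]'

```text
clock: 1.6
position: [378.8, -95.2, 231.5]
ee_rot: [-0.196, 0.981, -0.0, 0.0]
contact_force: [0.4, -0.4, 0.7]
gripper_width: 85.0
grasp_force: 0.0
```

Call:
jog_arm --plan '[[85,[-0.39,0.49,0],[0,0,0]],[85,[-0.78,0.98,0],[0,0,0]],[85,[-0.78,0.98,0],[0,0,0]]]'

```text
clock: 1.98
position: [413.8, 24.5, 231.2]
ee_rot: [-0.195, 0.981, -0.0, -0.0]
contact_force: [-0.2, -1.2, 0.3]
gripper_width: 85.0
grasp_force: 0.0
```

Call:
jog_arm --plan '[[85,[-0.39,0.49,0],[0,0,0.16]],[85,[-0.78,0.98,0],[0,0,0.33]],[85,[-0.78,0.98,0],[0,0,0.33]],[85,[-0.78,0.98,0],[0,0,0.33]]]'

```text
clock: 2.48
position: [447.3, 141.8, 230.7]
ee_rot: [-0.021, 1.0, -0.001, -0.001]
contact_force: [-0.2, -0.3, 0.2]
gripper_width: 84.9
grasp_force: 0.0
```

Call:
jog_arm --plan '[[85,[-0.2,0.35,0],[0,0,0]],[85,[-0.4,0.7,0],[0,0,0]],[85,[-0.4,0.7,0],[0,0,0]],[85,[-0.4,0.7,0],[0,0,0]]]'

```text
clock: 2.98
position: [483.6, 213.3, 231.0]
ee_rot: [-0.021, 1.0, -0.0, -0.001]
contact_force: [-0.9, 0.4, -0.3]
gripper_width: 85.0
grasp_force: 0.0
```

Run:
```python
from h import *
d=snap('wrist','w1');P=cloud(d);Z=P[...,2]
for lo,hi in [(130,142),(40,48)]:
    m=((Z>lo)&(Z<hi)&(d['z']>0)).astype(np.uint8);n,l,st,c=cv2.connectedComponentsWithStats(m)
    for i in range(1,n):
        if st[i,4]>60:
            q=P[l==i].astype(np.float32);print(lo,st[i],q.min(0).round(1),q.max(0).round(1),np.median(q,0).round(1),cv2.minAreaRect(np.ascontiguousarray(q[:,:2])))
```

```text
130 [323 199  32  31 774] [469.7 248.7 130.1] [492.6 271.9 140.1] [480.1 259.7 137.3] ((481.24591064453125, 260.30718994140625), (22.97951889038086, 22.93747329711914), 86.60623168945312)
130 [329 312  37  25 331] [571.1 263.5 130. ] [592.2 293.5 142. ] [574.2 273.6 136.1] ((579.24609375, 276.1494445800781), (16.31156349182129, 30.899253845214844), 19.861215591430664)
40 [ 276  138   95   92 3474] [434.6 213.2  40. ] [528.7 307.5  47.2] [473.  252.8  44.6] ((481.8990783691406, 260.48419189453125), (70.6697998046875, 70.21504211425781), 61.382774353027344)
40 [ 403  138   95   85 4472] [429.3 346.5  40. ] [514.4 431.9  47.2] [469.9 388.7  44.5] ((472.1420593261719, 389.3955383300781), (71.74198913574219, 70.21315002441406), 74.74254608154297)
40 [259 363  52  21 221] [713.4 201.8  40. ] [743.1 267.2  48. ] [718.  231.2  44. ] ((727.0759887695312, 233.4754638671875), (27.286653518676758, 65.66261291503906), 4.305322647094727)
40 [ 80 410  29  10 175] [800.2 -34.4  40. ] [811.4   4.6  48. ] [807.9 -17.3  44.1] ((806.7131958007812, -14.541444778442383), (6.141999244689941, 39.99287033081055), 10.153825759887695)
```

View pics/w1.png

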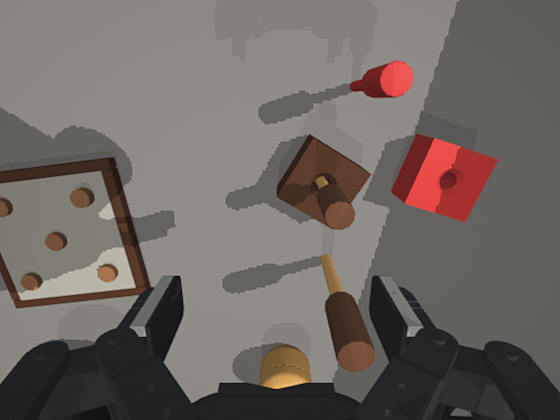

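Wrist view: the probe handle top is at px (340,215), giving (481.3,260.3) and z 138. The holder centre is (481.9,260.5), so the two agree. The big probe at (350,330) and the red holder are clear of the fingers.

Call:
jog_arm --plan '[[85,[0,0.24,0],[0,0,0]],[85,[0,0.47,0],[0,0,0]],[85,[0,0.47,0],[0,0,0]],[85,[0,0.47,0.3],[0,0,0]],[85,[0,0.47,0.6],[0,0,0]],[85,[0,0.47,0.6],[0,0,0]]]'

```text
clock: 3.78
position: [480.4, 261.5, 169.2]
ee_rot: [-0.022, 1.0, -0.002, -0.002]
contact_force: [0.3, -0.0, 0.7]
gripper_width: 84.8
grasp_force: 0.0
```

Call:
jog_arm --plan '[[85,[0,0,0.25],[0,0,0]],[85,[0,0,0.5],[0,0,0]],[85,[0,0,0.76],[0,0,0]],[85,[0,0,0.76],[0,0,0]],[85,[0,0,0.76],[0,0,0]]]'

```text
clock: 4.4
position: [482.8, 263.2, 97.1]
ee_rot: [-0.022, 1.0, 0.001, 0.001]
contact_force: [-0.3, -0.7, 1.0]
gripper_width: 84.8
grasp_force: 0.0
```

Call:
jog_arm --plan '[[15,[0,0,0],[0,0,0]],[15,[0,0,0],[0,0,0]],[15,[0,0,0],[0,0,0]],[15,[0,0,0],[0,0,0]],[15,[0,0,0],[0,0,0]],[15,[0,0,0],[0,0,0]],[15,[0,0,0],[0,0,0]],[15,[0,0,0],[0,0,0]]]'

```text
clock: 5.4
position: [482.0, 262.2, 95.8]
ee_rot: [-0.022, 1.0, -0.0, 0.0]
contact_force: [-0.7, -2.3, 5.9]
gripper_width: 22.4
grasp_force: 58.6
```

Call:
jog_arm --plan '[[15,[0,0,-0.15],[0,0,0]],[15,[0,0,-0.4],[0,0,0]],[15,[0,0,-0.7],[0,0,0]],[15,[0,0,-0.95],[0,0,0]],[15,[0,0,-0.95],[0,0,0]]]'

```text
clock: 6.02
position: [482.5, 263.3, 192.4]
ee_rot: [-0.022, 1.0, 0.002, 0.002]
contact_force: [-0.3, 0.0, -2.3]
gripper_width: 22.6
grasp_force: 58.8
```

Run:
```python
from h import *
d=load('w1');P=cloud(d);hsv=cv2.cvtColor(d['img'],cv2.COLOR_RGB2HSV)
m=((P[...,2]>19)&(P[...,2]<45)&(P[...,1]<40)&(P[...,0]>480)&(P[...,0]<660)&(P[...,1]>-130)).astype(np.uint8)
n,l,st,c=cv2.connectedComponentsWithStats(m)
for i in range(1,n):
    if st[i,4]>15:
        q=P[l==i];t=np.percentile(q[:,2],[25,50,75,95]);print(c[i].round(),st[i,4],t.round(1),q.min(0).round(1),q.max(0).round(1),np.median(q,0).round(1))
s=snap('wrist','w2'); st=read_state();print(st['position'],st['contact_force'],st['gripper_width'])
```

```text
[ 81. 198.] 359 [25.9 26.7 27.3 28. ] [501.6 -13.2  19.1] [522.9   8.7  28.9] [ 5.113e+02 -3.000e-01  2.670e+01]
[  4. 208.] 156 [21.5 23.3 23.8 24.7] [517.7 -97.3  19. ] [538.9 -85.7  25.7] [528.3 -89.9  23.3]
[ 54. 242.] 292 [23.  23.7 24.2 24.9] [556.9 -52.5  19.1] [578.  -30.4  25.4] [566.7 -40.2  23.7]
[106. 274.] 262 [22.8 23.5 24.  24.7] [595.9   2.5  19. ] [617.4  24.7  26.3] [605.4  14.5  23.5]
[ 30. 282.] 262 [22.6 23.3 23.9 24.6] [612.1 -91.8  19.1] [632.9 -68.9  25.5] [621.7 -79.5  23.3]
[481.57387332 262.61674784 190.55580462] [-0.26842176 -0.26292409 -1.29822546] 22.50387325604594
```

View pics/w2.png

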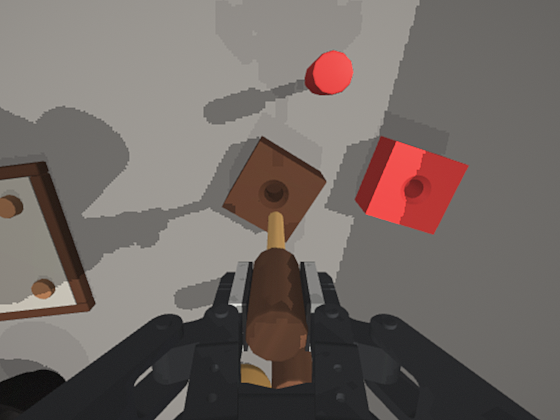

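The probe is held upright (px (277,230)–(275,330)) and the socket at (275,192) is empty. Depth now gives the stud at (513,-2) about 3 mm higher than the others (26.7 against 23.5). I'll confirm by touch, starting with a level stud, the corner at (608,14).

Call:
jog_arm --plan '[[15,[-0.2,-0.45,0],[0,0,0]],[15,[-0.5,-0.9,0],[0,0,0]],[15,[-0.5,-0.9,0],[0,0,0]]]'

```text
clock: 6.45
position: [536.0, 171.7, 188.1]
ee_rot: [-0.02, 1.0, -0.001, -0.002]
contact_force: [-0.5, 1.1, -1.8]
gripper_width: 22.7
grasp_force: 59.3
```

Call:
jog_arm --plan '[[15,[-0.2,-0.45,0],[0,0,0]],[15,[-0.4,-0.9,0],[0,0,0]],[15,[-0.4,-0.9,0],[0,0,0]]]'

```text
clock: 6.82
position: [579.5, 84.4, 188.3]
ee_rot: [-0.02, 1.0, -0.0, -0.002]
contact_force: [-0.3, -0.6, -2.0]
gripper_width: 22.6
grasp_force: 59.5
```

Call:
jog_arm --plan '[[15,[-0.15,-0.4,0],[0,0,0]],[15,[-0.25,-0.74,0],[0,0,0]],[15,[-0.25,-0.74,0],[0,0,0]],[15,[-0.25,-0.74,0.35],[0,0,0]],[15,[-0.25,-0.74,0.65],[0,0,0]],[15,[-0.25,-0.74,0.72],[0,0,0]],[15,[-0.25,-0.74,0.72],[0,0,0]],[15,[-0.25,-0.74,0.72],[0,0,0]]]'

```text
clock: 7.82
position: [608.8, 14.3, 119.7]
ee_rot: [-0.023, 1.0, 0.0, 0.001]
contact_force: [-0.0, 0.3, -1.7]
gripper_width: 22.7
grasp_force: 59.6
```

Run:
```python
from h import *
d=snap('side','d2');s=read_state();print(s['position'],s['contact_force'],s['ee_rot'])
i=d['img'][120:270,200:360];cv2.imwrite('pics/c2.png',cv2.resize(i,None,fx=4,fy=4,interpolation=cv2.INTER_CUBIC)[:,:,::-1])
```

```text
[608.72655521  14.13548308 119.79854369] [-0.15009267 -0.04852662 -0.97317821] [-2.24051505e-02  9.99747973e-01  2.59870933e-04  1.38979796e-03]
```

View pics/c2.png

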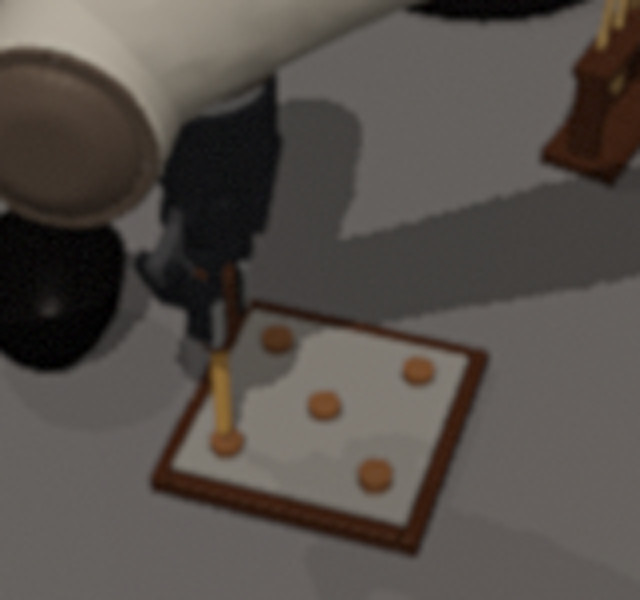

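The foot hovers about 8 mm above the centre of the corner stud (crop px (225,437)). I'll creep down.

Call:
jog_arm --plan '[[15,[0,0,0.02],[0,0,0]],[15,[0,0,0.04],[0,0,0]],[15,[0,0,0.05],[0,0,0]],[15,[0,0,0.05],[0,0,0]],[15,[0,0,0.05],[0,0,0]]]'

```text
clock: 8.5
position: [607.9, 13.6, 113.3]
ee_rot: [-0.022, 1.0, -0.0, -0.0]
contact_force: [-0.0, 0.6, -0.8]
gripper_width: 22.8
grasp_force: 59.6
```

Call:
jog_arm --plan '[[15,[0,0,0.005],[0,0,0]],[15,[0,0,0.01],[0,0,0]],[15,[0,0,0.01],[0,0,0]],[15,[0,0,0.01],[0,0,0]]]'

```text
clock: 9.0
position: [607.9, 13.6, 112.3]
ee_rot: [-0.022, 1.0, 0.0, 0.0]
contact_force: [0.9, -0.3, -1.5]
gripper_width: 23.0
grasp_force: 59.6
```

Call:
jog_arm --plan '[[15,[0,0,0.005],[0,0,0]],[15,[0,0,0.005],[0,0,0]],[15,[0,0,0.005],[0,0,0]]]'

```text
clock: 9.38
position: [608.0, 13.6, 112.0]
ee_rot: [-0.022, 1.0, 0.0, 0.0]
contact_force: [0.3, -0.5, -0.9]
gripper_width: 23.1
grasp_force: 59.7
```

Call:
jog_arm --plan '[[15,[0,0,0.005],[0,0,0]],[15,[0,0,0.005],[0,0,0]],[15,[0,0,0.005],[0,0,0]]]'

```text
clock: 9.75
position: [608.2, 13.6, 111.9]
ee_rot: [-0.022, 1.0, -0.0, 0.0]
contact_force: [-1.2, 0.0, 4.0]
gripper_width: 22.7
grasp_force: 59.9
```

Contact with the level stud is at TCP z ≈ 112.0 (about +5 N). Next is the suspected stud, which should meet the probe near 115.

Call:
jog_arm --plan '[[15,[0,0,-0.1],[0,0,0]],[15,[0,0,-0.15],[0,0,0]],[15,[0.45,-0.05,-0.15],[0,0,0]],[15,[0.95,-0.11,-0.15],[0,0,0]],[15,[0.95,-0.11,-0.15],[0,0,0]],[15,[0.95,-0.11,-0.1],[0,0,0]],[15,[0.95,-0.11,-0.07],[0,0,0]],[15,[0.95,-0.11,-0.05],[0,0,0]],[15,[0.95,-0.11,-0.05],[0,0,0]],[15,[0.95,-0.11,-0.05],[0,0,0]]]'

```text
clock: 11.0
position: [513.7, -1.5, 116.2]
ee_rot: [-0.022, 1.0, -0.0, -0.0]
contact_force: [-0.4, 0.1, -0.8]
gripper_width: 22.7
grasp_force: 59.8
```

Call:
jog_arm --plan '[[15,[0,0,0.005],[0,0,0]],[15,[0,0,0.01],[0,0,0]],[15,[0,0,0.01],[0,0,0]],[15,[0,0,0.01],[0,0,0]]]'

```text
clock: 11.5
position: [513.5, -1.5, 115.4]
ee_rot: [-0.022, 1.0, 0.0, 0.0]
contact_force: [-0.1, -0.6, -1.0]
gripper_width: 22.4
grasp_force: 59.8
```

Call:
jog_arm --plan '[[15,[0,0,0.005],[0,0,0]],[15,[0,0,0.005],[0,0,0]],[15,[0,0,0.005],[0,0,0]]]'

```text
clock: 11.88
position: [513.7, -1.6, 115.2]
ee_rot: [-0.022, 1.0, -0.0, 0.0]
contact_force: [-0.2, -0.5, 2.0]
gripper_width: 22.7
grasp_force: 59.8
```

Contact at 115.2, so this stud is 3.2 mm high. Confirmed. I'll press it slowly.

Call:
jog_arm --plan '[[15,[0,0,0.004],[0,0,0]],[15,[0,0,0.008],[0,0,0]],[15,[0,0,0.012],[0,0,0]],[15,[0,0,0.012],[0,0,0]]]'

```text
clock: 12.38
position: [514.0, -1.5, 114.7]
ee_rot: [-0.022, 1.0, -0.0, 0.001]
contact_force: [-1.7, -0.5, 6.3]
gripper_width: 22.6
grasp_force: 60.3
```

Call:
jog_arm --plan '[[15,[0,0,0.004],[0,0,0]],[15,[0,0,0.008],[0,0,0]],[15,[0,0,0.008],[0,0,0]]]'

```text
clock: 12.75
position: [513.9, -1.6, 113.9]
ee_rot: [-0.022, 1.0, -0.0, 0.001]
contact_force: [-2.1, 0.4, 7.4]
gripper_width: 22.4
grasp_force: 60.3
```

Call:
jog_arm --plan '[[15,[0,0,0.004],[0,0,0]],[15,[0,0,0.008],[0,0,0]],[15,[0,0,0.012],[0,0,0]],[15,[0,0,0.012],[0,0,0]]]'

```text
clock: 13.25
position: [514.0, -1.5, 112.7]
ee_rot: [-0.022, 1.0, -0.0, 0.001]
contact_force: [-1.9, -0.2, 7.2]
gripper_width: 22.9
grasp_force: 60.3
```

Call:
jog_arm --plan '[[15,[0,0,0.004],[0,0,0]],[15,[0,0,0.006],[0,0,0]],[15,[0,0,0.006],[0,0,0]]]'

```text
clock: 13.62
position: [514.0, -1.5, 112.2]
ee_rot: [-0.022, 1.0, -0.0, 0.001]
contact_force: [-2.3, 0.0, 6.3]
gripper_width: 22.8
grasp_force: 60.3
```

Now I'll retouch the middle stud as a reference, in case the probe slipped in the grip.

Call:
jog_arm --plan '[[15,[0,0,-0.1],[0,0,0]],[15,[0,0,-0.12],[0,0,0]],[15,[-0.3,-0.2,-0.12],[0,0,0]],[15,[-0.53,-0.42,-0.12],[0,0,0]],[15,[-0.53,-0.42,-0.12],[0,0,0]],[15,[-0.53,-0.42,-0.07],[0,0,0]],[15,[-0.53,-0.42,-0.04],[0,0,0]],[15,[-0.53,-0.42,-0.02],[0,0,0]],[15,[-0.53,-0.42,-0.02],[0,0,0]],[15,[-0.53,-0.42,-0.02],[0,0,0]]]'

```text
clock: 14.88
position: [568.3, -41.0, 113.2]
ee_rot: [-0.022, 1.0, 0.0, 0.0]
contact_force: [1.2, -0.2, -1.4]
gripper_width: 22.9
grasp_force: 59.8
```

Call:
jog_arm --plan '[[15,[0,0,0.005],[0,0,0]],[15,[0,0,0.008],[0,0,0]],[15,[0,0,0.008],[0,0,0]]]'

```text
clock: 15.25
position: [568.3, -41.2, 112.2]
ee_rot: [-0.022, 1.0, -0.0, -0.0]
contact_force: [-0.2, -0.4, -1.0]
gripper_width: 22.9
grasp_force: 59.8
```

Call:
jog_arm --plan '[[15,[0,0,0.004],[0,0,0]],[15,[0,0,0.004],[0,0,0]],[15,[0,0,0.004],[0,0,0]]]'

```text
clock: 15.62
position: [568.4, -41.2, 112.1]
ee_rot: [-0.022, 1.0, -0.0, 0.0]
contact_force: [-0.8, -0.1, 1.1]
gripper_width: 23.1
grasp_force: 59.8
```

Level at 112.1, matching the pressed stud (112.2). I'll take the probe back to the holder.

Call:
jog_arm --plan '[[15,[0,0,-0.2],[0,0,0]],[15,[0,0,-0.6],[0,0,0]],[15,[0,0,-0.8],[0,0,0]],[15,[0.1,0.45,-0.8],[0,0,0]],[15,[0.2,0.9,-0.8],[0,0,0]],[15,[0.2,0.9,-0.8],[0,0,0]]]'

```text
clock: 16.38
position: [543.6, 50.1, 191.7]
ee_rot: [-0.024, 1.0, 0.0, -0.0]
contact_force: [-0.4, -0.3, -1.5]
gripper_width: 22.9
grasp_force: 59.8
```

Call:
jog_arm --plan '[[15,[0.1,0.45,0],[0,0,0]],[15,[0.2,0.9,0],[0,0,0]],[15,[0.2,0.9,0],[0,0,0]]]'

```text
clock: 16.75
position: [520.0, 138.7, 191.6]
ee_rot: [-0.024, 1.0, 0.0, -0.0]
contact_force: [0.1, -1.0, -1.5]
gripper_width: 22.7
grasp_force: 59.9
```

Call:
jog_arm --plan '[[15,[0.1,0.45,0],[0,0,0]],[15,[0.2,0.9,0],[0,0,0]],[15,[0.2,0.9,0],[0,0,0]]]'

```text
clock: 17.12
position: [496.3, 227.4, 191.5]
ee_rot: [-0.023, 1.0, 0.0, 0.0]
contact_force: [-0.5, 0.0, -1.9]
gripper_width: 22.9
grasp_force: 59.9
```

Call:
jog_arm --plan '[[15,[0.07,0.2,0],[0,0,0]],[15,[0.13,0.36,0],[0,0,0]],[15,[0.13,0.36,0],[0,0,0]],[15,[0.13,0.36,0.2],[0,0,0]],[15,[0.13,0.36,0.4],[0,0,0]],[15,[0.13,0.36,0.45],[0,0,0]],[15,[0.13,0.36,0.45],[0,0,0]],[15,[0.13,0.36,0.45],[0,0,0]]]'

```text
clock: 18.12
position: [482.4, 261.5, 147.7]
ee_rot: [-0.022, 1.0, 0.001, 0.001]
contact_force: [0.2, 0.3, -1.6]
gripper_width: 22.3
grasp_force: 59.9
```

Run:
```python
from h import *
d=snap('side','d3');w=snap('wrist','w3');s=read_state();print(s['position'],s['contact_force'],s['ee_rot'])
P=cloud(w);Z=P[...,2];m=((Z>40)&(Z<48)&(P[...,1]<330)&(abs(P[...,0]-482)<60)&(abs(P[...,1]-261)<60)).astype(np.uint8)
q=P[m>0].astype(np.float32);print(cv2.minAreaRect(np.ascontiguousarray(q[:,:2])))
i=d['img'][240:370,180:330];j=w['img'][100:350,150:400]
cv2.imwrite('pics/c3.png',np.hstack([cv2.resize(i,(400,400),interpolation=2),cv2.resize(j,(400,400),interpolation=2)])[:,:,::-1])
```

```text
[482.2257771  261.55389542 147.63331038] [ 0.21248959 -0.31960002 -1.16846339] [-2.21475468e-02  9.99754388e-01  4.99152734e-04  6.33233816e-04]
((481.8753662109375, 260.69415283203125), (70.31664276123047, 70.59159088134766), 61.364803314208984)
```

View pics/c3.png

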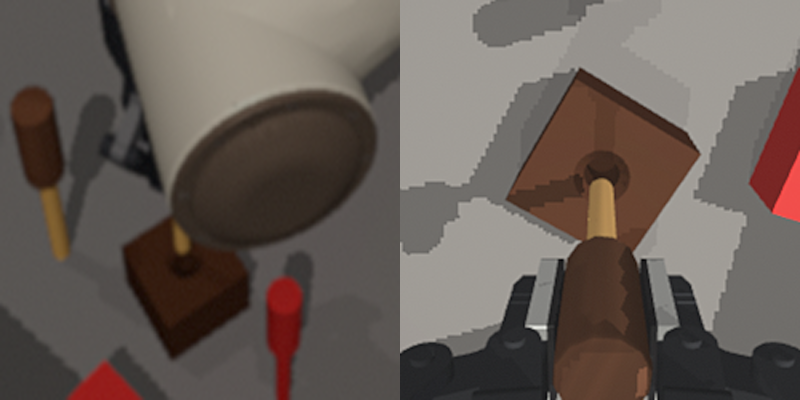

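Both crops show the rod lined up over the socket mouth (right px (600,180)). Lowering.

Call:
jog_arm --plan '[[15,[0,0,0.08],[0,0,0]],[15,[0,0,0.16],[0,0,0]],[15,[0,0,0.2],[0,0,0]],[15,[0,0,0.2],[0,0,0]]]'

```text
clock: 18.73
position: [481.6, 261.1, 126.2]
ee_rot: [-0.022, 1.0, -0.0, -0.0]
contact_force: [0.1, -0.7, -1.5]
gripper_width: 22.5
grasp_force: 59.9
```

Call:
jog_arm --plan '[[15,[0,0,0.08],[0,0,0]],[15,[0,0,0.16],[0,0,0]],[15,[0,0,0.24],[0,0,0]],[15,[0,0,0.28],[0,0,0]],[15,[0,0,0.3],[0,0,0]],[15,[0,0,0.3],[0,0,0]]]'

```text
clock: 19.48
position: [481.9, 261.3, 96.8]
ee_rot: [-0.022, 1.0, -0.0, 0.0]
contact_force: [0.3, -0.3, -0.9]
gripper_width: 22.9
grasp_force: 59.9
```

Call:
jog_arm --plan '[[15,[0,0,0.006],[0,0,0]],[15,[0,0,0.006],[0,0,0]],[40,[0,0,0.006],[0,0,0]],[85,[0,0,0.006],[0,0,0]],[85,[0,0,0.006],[0,0,0]],[85,[0,0,0.006],[0,0,0]],[85,[0,0,0.006],[0,0,0]],[85,[0,0,0.006],[0,0,0]],[85,[0,0,0.006],[0,0,0]]]'

```text
clock: 20.6
position: [481.8, 261.3, 96.2]
ee_rot: [-0.022, 1.0, 0.0, -0.0]
contact_force: [0.3, 0.4, -0.0]
gripper_width: 84.9
grasp_force: 0.0
```

Call:
jog_arm --plan '[[85,[0,0,-0.15],[0,0,0]],[85,[0,0,-0.4],[0,0,0]],[85,[0,0,-0.7],[0,0,0]],[85,[0,0,-1],[0,0,0]],[85,[0,0,-1],[0,0,0]],[85,[0,0,-1],[0,0,0]]]'

```text
clock: 21.35
position: [481.5, 261.1, 196.4]
ee_rot: [-0.022, 1.0, 0.0, -0.0]
contact_force: [-0.7, -0.5, -0.7]
gripper_width: 84.9
grasp_force: 0.0
```

Run:
```python
from h import *
w=snap('wrist','w4');s=snap('scene','s4');print(read_state()['position'],read_state()['contact_force'])
for f in (w,s):
    P=cloud(f);X,Y,Z=P[...,0],P[...,1],P[...,2]
    m=(abs(X-482)<25)&(abs(Y-261)<25)&(Z>130)&(Z<150);q=P[m];print(m.sum(),q.min(0),q.max(0),np.median(q,0))
P=cloud(w);X,Y,Z=P[...,0],P[...,1],P[...,2]
for x,y in [(512.2,-2.2),(567.4,-41.4),(606.7,13.6),(622.5,-80.3)]:
    m=(np.hypot(X-x,Y-y)<8);print(x,y,m.sum(),np.median(Z[m]))
i=s['img'][130:250,350:460];j=w['img']
cv2.imwrite('pics/c4.png',np.hstack([cv2.resize(i,(370,400),interpolation=2),cv2.resize(j,(430,400))])[:,:,::-1])
```

```text
[481.30319648 260.89883867 195.49792481] [ 0.79951415  0.80970577 -0.16406227]
1008 [469.63031919 248.54868358 130.03559257] [492.97679293 271.41694363 139.46233068] [479.78483619 259.88314898 137.40991219]
57 [476.67698919 248.68100441 130.00258629] [498.90137317 272.54440671 142.06204351] [487.77845886 259.62894116 135.29114797]
512.2 -2.2 192 23.997918149507825
567.4 -41.4 0 nan
606.7 13.6 143 23.599012042499226
622.5 -80.3 0 nan
  return _methods._mean(a, axis=axis, dtype=dtype,
  ret = ret.dtype.type(ret / rcount)
```

View pics/c4.png

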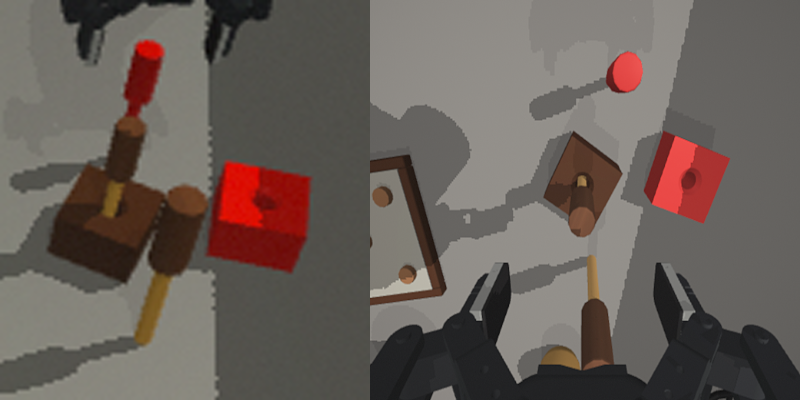

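The probe stands upright in its socket, its top at 137.4 mm as before. The pressed stud reads 24.0 against 23.6 for its neighbour. The gripper is clear, so I'm handing in.

```bash
python3 -c "
from bench import *
print(job_done())"
```

```text
the job is handed in; nothing more can be done
None
```

I found the high stud by touch (the corner at about (514, -2) mm, 3.2 mm high), pressed it level, stood the probe back in its holder and handed the job in; no verdict came back. I only touched three of the five studs, because the depth images already showed the other two level.

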